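Line the mixing pot and test-stroke the pump

ROBOT

A 6-joint arm with a two-finger parallel gripper is mounted at the origin on the work surface. World frame = base frame: x ahead of the robot, y to its left, z up, the work surface at z = 0. Lengths are in mm, angles in rad, forces in N, time in s.
With the tool pointing down it reaches from about 275 to 750 mm from the base axis. Payload 10.2 kg.
Tool frame: the origin (TCP) lies at the very end of the fingers, on their centre line; the grasp point (between the pads) lies 19 mm behind it (ctrl.grip_depth is the distance from the TCP to the grasp point, in mm); z points along the fingers, x is the direction in which the jaws open and shut, and the axes are right-handed (so a half turn about z gives the same grasp; the last joint's range is limited). The gripper opens to 85 mm and grips with 20 to 120 N. Pads are 22 mm wide; open, the fingers measure 114 mm over their backs; the gripper's body (76 mm by 85 mm) begins 54 mm behind the grasp point. The pads swing forward as they close: fully open they stand 13 mm farther back than shut.
Start: joints at [-1.408, 0.313, 1.498, -0, 1.331, -0.223], TCP at [197.546, -486.422, 202.094] pointing down, gripper open.
Joint ranges: [-2.94, 2.94], [-0.97, 2.17], [0.19, 2.56], [-1.23, 4.37], [0.02, 3.11], [-2.88, 2.88]. Speed limits (rad/s): [2.39, 2.39, 3.01, 3.14, 3.14, 3.14].

INTERFACE

Orientations are given as a unit quaternion [w, x, y, z].
In Python, from rig import ctrl gives the robot as it stands.
- The arm moves only by the tool play_rows, never from a script. Its argument "motion" is a list of rows, each a list of 2 entries, a list of its own where there are three numbers: the shift along the tool's x, y, z in mm, then the turn, a rotation vector about the tool's x, y, z in degrees. A call has 1 to 20 rows; each row shifts and turns the commanded pose from where the row before left it, along the tool's axes as they then stand; what a row does not reach is not made up. A row lasts 1/12 s, in which the tool goes at most 41.7 mm and 7.16 degrees, less where a joint would pass 70% of its speed; a pose out of reach is approached as far as the arm can. A call with a gripper value outside its range is refused whole. "fingers" is the finger opening in mm, from 0 to 85.4, set as the call begins (left out, the last holds). The fingers move at their own pace and stop on an object; "squeeze" is the grip in N (left out, the last holds). Time passes only in rows, so rows that do not move let the fingers close. It gives the time, the measured TCP pose, the force and the opening at its end, in the units of the state.
- ctrl.sense(): the state, without advancing time (a new reading comes with each control period).
- ctrl.capture(name): name is "side" or "top"; returns the picture (480x640x3 uint8, red, green, blue); there is no depth.
- ctrl.get_calibration(name): a dict with "K" (3x3 intrinsics, pixels), "k1" (the pictures are not rectified: a ray, as slopes to the right and down, at radius r is drawn at 1 + k1 r^2 times it, then the intrinsics apply), "R" (3x3) and "t" (3): a world point X has camera coordinates R X + t. Camera axes: x right, y down, z forward; pixel columns grow to the right and rows downward; lengths in mm; the calibration is good to about 2 mm. A picture is of the moment at which its call begins. get_calibration takes no time and is no camera call.
- ctrl.finish_job(): hands the job in, once; it reports no verdict.
Trained networks look in the newest picture that a camera, given by its name, has taken for a name from the list of things; names that differ only in an ending like _2 or _b are one class to them, and where a whole thing is asked for, a point or a joint stands for the part that bears it (a point fixed in the world has none). Each returns a list of dicts, best first, with "p" (0 to 1); they miss things now and then, are a little off and sometimes report something else, mostly with a low value. They report only what shows in the picture. A call takes as long as a camera call. They do not tell look-alikes from the thing itself.
- ctrl.spot_in(camera, name): "position" ([column, row] as shares, 0 to 1, of the picture: columns of its width, rows of its height, amid what is visible of it).
The state is a dict: "time_s": time; "joints": joint angles; "dq": joint speeds; "tau": joint torques, N m; "eef_pos": TCP position; "ee_rot": TCP orientation; "force": force on the tool from outside, world axes, zero at the start; "wrist_torque": the same for the moment, N m; "grip_width": opening from 0.0 (shut) to 1.0 (fully open).
Only numpy, scipy, OpenCV 4.12 (cv2) and the standard library are available. Lean on these libraries where they do the work, as an engineer would, in place of code of your own. Each camera call takes 0.05 s, during which the arm holds its last target. There are 200 camera calls.

TASK

Set the yellow liner cup upright inside the wide-footed steel mixing pot, lowering it in rather than dropping it, and let go. Then slide the pot along the bench, without lifting or tipping it, until the mouth of the liner is centred under the tip of the pump's spout. Only then press the red pump head all the way down to its stop, hold it there for a moment, and let it rise fully again; leave everything else on the bench where it is.

Things in the scene. Friction and masses are not known exactly. Their poses are not given: they have to be found in the camera images.
- pump: Blue pump bottle with a white paper band, 84 mm diameter, 168 mm tall, with a white neck collar 44 mm wide above it (to 194 mm); screwed to the bench by a steel plate 6 mm thick that reaches 30 mm in front of the bottle axis and 120 mm behind it. Origin on the bench, on the bottle's axis; z up; the spout points along its -x. It does not move.
- pump_head (a joint): Travel of the red pump head in m: 0 fully up, 0.030 fully down on its stop. Moves straight down along the bottle's axis; a spring pushes back with about 4 N at the start and 11.5 N at the stop and lifts it again when released.
- pump_top (a point): Centre of the flat top face of the red pump head, a disc 50 mm in diameter on the bottle's axis, 252 mm above the bench when up, 222 mm when down; moves with the head. A round spout 12 mm thick leaves the head 18 mm below this face and runs 115 mm out from the axis, the last 40 mm of it straight down.
- spout_tip (a point): Lower end of the spout, 115 mm from the bottle's axis (along the pump's -x), 166 mm above the bench when the head is up and 136 mm when it is down. Moves with the head.
- pot: Loose open steel mixing pot, 70 mm tall, round: 84 mm outside and 76 mm inside diameter at the rim, tapering to 60 mm inside diameter at its floor, on a flat round foot 116 mm in diameter and 18 mm high, for pushing. About 350 g. Origin at the centre of the underside, z up through the mouth; the inner floor is 6 mm above it.
- liner: Loose yellow plastic liner cup, 105 mm tall, 62 mm outside diameter at the rim, 50 mm at the base, 2 mm wall, about 40 g; stands upright, open upward, on the bench at the start. Origin at the centre of its underside, z up through the mouth. Standing in the pot it sticks out 41 mm above the pot's rim and has about 5 mm of play at the floor.
- liner_rim (a point): Centre of the liner's mouth, 105 mm above its origin.
- paint_can: Bystander: open metal paint can with a paper band and grey inside, 101 mm diameter, 120 mm tall. Origin at the centre of its underside.
- can_lid: Bystander: grey can lid lying flat, 94 mm diameter, 7 mm thick. Origin at the centre of its underside.
- brush: Bystander: paint brush with a dark wooden handle, 200 mm long, lying along its x. Origin about mid-length, underside.
- spatula: Bystander: spatula with a wooden handle, 200 mm long, lying along its x. Origin about mid-length, underside.
- tape: Bystander: roll of green tape lying flat, 100 mm diameter, 36 mm high. Origin at the centre of its underside.
- jar: Bystander: amber jar with a black cap, 72 mm diameter, 90 mm tall. Origin at the centre of its underside.
Mind the look-alikes: they are no part of the job. Of the things that look like the liner, take the one that is farthest to the robot's left at the start.

How it is judged (in metres and radians):
On the way, in this order (a step that is already met when the one before it is completed fails the run):
1. the liner stands upright inside the pot, on its floor, and is let go (horizontal distance between liner and pot below 0.012 m and z of liner in the frame of pot between 0.002 and 0.012 m and angle between liner's own z axis and vertical below 0.12 rad and angle between pot's own z axis and vertical below 0.1 rad and contact force between the fingers and liner below 0.1 N), for 0.2 s.
2. the lined pot has been slid until the liner's mouth is under the spout tip (within 18 mm of centre), pump head still up (horizontal distance between liner and pot below 0.012 m and z of liner in the frame of pot between 0.002 and 0.012 m and angle between liner's own z axis and vertical below 0.12 rad and angle between pot's own z axis and vertical below 0.1 rad and horizontal distance between liner_rim and spout_tip below 0.018 m and value of joint pump_head below 0.004 m), for 0.2 s.
3. the pump head is pressed down to its stop (at least 27 of 30 mm) with the lined pot under the spout (horizontal distance between liner and pot below 0.012 m and z of liner in the frame of pot between 0.002 and 0.012 m and angle between liner's own z axis and vertical below 0.12 rad and angle between pot's own z axis and vertical below 0.1 rad and horizontal distance between liner_rim and spout_tip below 0.018 m and value of joint pump_head above 0.027 m), for 0.2 s.
At the end, for the whole second after the job is handed in: The pump head is fully up again (within 3 mm); the liner stands at rest upright on the pot's floor (axes within 12 mm, tilt under 0.12 rad); the pot stands upright on the bench with the centre of the liner's mouth within 18 mm horizontally of the spout tip (horizontal distance between liner and pot below 0.012 m and z of liner in the frame of pot between 0.002 and 0.012 m and angle between liner's own z axis and vertical below 0.12 rad and angle between pot's own z axis and vertical below 0.1 rad and horizontal distance between liner_rim and spout_tip below 0.018 m and value of joint pump_head below 0.003 m and linear speed of each of pot, liner below 0.02 m/s and height (world z) of pot below 0.005 m); the robot touches nothing.
It fails at once if the pump head is pressed (over 8 mm) while the liner's mouth is not under the spout (over 30 mm off) (value of joint pump_head above 0.008 m and horizontal distance between liner_rim and spout_tip above 0.03 m).
It fails at once if the pot is lifted off the bench (over 12 mm) or tipped (over 0.25 rad) (height (world z) of pot above 0.012 m or angle between pot's own z axis and vertical above 0.25 rad).
It fails at once if the liner is dropped (faster than 0.7 m/s while not held) (linear speed of liner above 0.7 m/s and contact force between the fingers and liner below 0.05 N).
It fails at once if a bystander is moved by more than 20 mm (distance of any of paint_can, can_lid, brush, spatula, tape, jar from where it was at the start of the episode above 0.02 m).
It also fails if it takes over 72 s, if anything falls off the work surface, if the arm or the gripper's body presses on something with over 40 N, if the wrist force passes 120 N, or if a joint passes its speed limit or range.

## Working session

There is one attempt and no reset: what is moved stays moved. The work goes in short steps, Python scripts to look and compute and a tool call to move; the robot and the scene stay as the last step left them, time stands still between calls to the robot, and variables do not carry over. Pictures are saved under pics/ and viewed, about 8 in all and at most 12, crops included, and the job is handed in when it is done.

Besides the shell and the picture viewer there is one more tool, called after "Emit:" as name(argument=value, ...) on one line, values as JSON. play_rows: Moves the arm, as the interface text tells. Its arguments: {"type":"object","properties":{"motion":{"type":"array"},"fingers":{"type":"number"},"squeeze":{"type":"number"}},"required":["motion"]}

```bash
ls; mkdir -p pics; cat > h.py <<'E'
import numpy as np, cv2
from rig import ctrl
def cal(n):
    c=ctrl.get_calibration(n); return [np.array(c[k],float) for k in("K","R","t")]+[float(c["k1"])]
def ray(n,u,v):
    K,R,t,k1=cal(n); p=cv2.undistortPoints(np.array([[[u,v]]],float),K,np.array([k1,0,0,0,0.]))[0,0]
    return -R.T@t, R.T@np.array([p[0],p[1],1])
def atz(n,u,v,z):
    o,d=ray(n,u,v); return o+d*(z-o[2])/d[2]
def proj(n,X):
    K,R,t,k1=cal(n); return cv2.projectPoints(np.array(X,float).reshape(-1,1,3),cv2.Rodrigues(R)[0],t,K,np.array([k1,0,0,0,0.]))[0][:,0]
def snap(n,f,crop=None,s=1):
    im=ctrl.capture(n)[:,:,::-1].copy()
    cv2.imwrite(f'pics/{f}_raw.png',im)
    return im
E
python3 - <<'E'
from h import *
a=snap('top','t0');b=snap('side','s0')
cv2.imwrite('pics/a.png',a);cv2.imwrite('pics/b.png',b)
for c in('top','side'):
    K,R,t,k=cal(c);print(c,-R.T@t,K[0,0],k,R.round(2).tolist())
    for n in('liner','pot','pump','pump_head','spout_tip','paint_can','tape','jar','can_lid','brush','spatula'):
        print(n,[(round(d['p'],2),[round(d['position'][0]*640),round(d['position'][1]*480)]) for d in ctrl.spot_in(c,n)])
print(ctrl.sense())
E
```

```text
pics
top [ 426.99566635   23.0776716  1304.55342652] 523.4361096319349 -0.07106936494428304 [[-0.02, -1.0, 0.01], [-1.0, 0.02, -0.07], [0.07, -0.01, -1.0]]
liner [(0.95, [257, 261]), (0.57, [300, 311])]
pot [(0.95, [410, 262])]
pump [(0.25, [257, 263])]
pump_head [(0.68, [327, 162])]
spout_tip [(0.74, [328, 162]), (0.73, [514, 194]), (0.63, [416, 147])]
paint_can [(0.55, [196, 154])]
tape [(0.6, [421, 150])]
jar [(0.81, [477, 152])]
can_lid [(0.69, [333, 167]), (0.6, [261, 183]), (0.31, [327, 162])]
brush [(0.64, [327, 164]), (0.61, [515, 194])]
spatula [(0.71, [148, 209])]
side [-102.82002334 -905.8185917  1329.09012647] 601.0203078466374 -0.061932325337562814 [[0.83, -0.56, 0.01], [-0.39, -0.6, -0.69], [0.39, 0.57, -0.72]]
liner [(0.78, [270, 233]), (0.44, [290, 347])]
pot [(0.65, [350, 319])]
pump [(0.73, [364, 239]), (0.43, [361, 208])]
pump_head [(0.79, [361, 208])]
spout_tip [(0.71, [360, 207])]
paint_can [(0.81, [315, 185]), (0.46, [360, 206])]
tape [(0.59, [414, 305])]
jar [(0.7, [455, 331])]
can_lid [(0.68, [323, 221]), (0.48, [459, 329])]
brush [(0.67, [449, 383])]
spatula [(0.66, [268, 186])]
{'time_s': 1.2, 'joints': array([-1.40841692e+00,  3.12891141e-01,  1.49773311e+00, -2.25353828e-05,
        1.33104237e+00, -2.23383793e-01]), 'dq': array([ 3.51280358e-04,  1.87140345e-03,  2.54623883e-05,  1.12342932e-04,
        1.98068836e-03, -9.67849881e-04]), 'tau': array([ 7.98955371e-04, -4.12167120e+01, -2.59896898e+01, -1.74576435e-04,
        4.94441974e-04, -6.10770076e-05]), 'eef_pos': array([ 197.5270612 , -486.40113105,  202.08623556]), 'ee_rot': array([-1.94347340e-05,  8.29539426e-01, -5.58448152e-01, -3.33115475e-05]), 'force': array([-0.24168992,  0.12895726,  0.32888893]), 'wrist_torque': array([ 0.01080499,  0.0266083 , -0.01647995]), 'grip_width': 0.9984059228603377}
```

View pics/a.png

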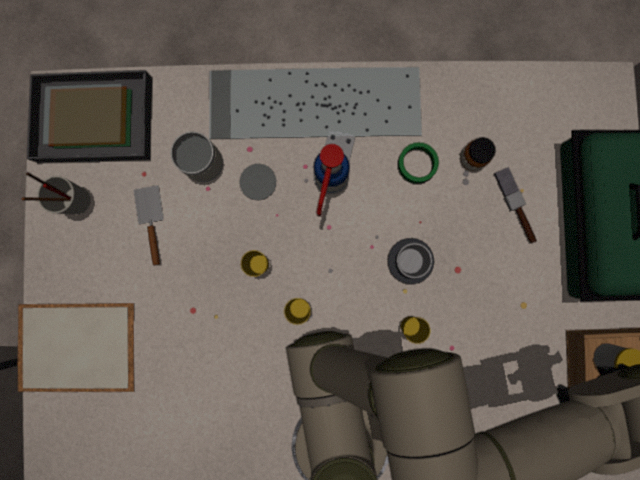

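View pics/b.png

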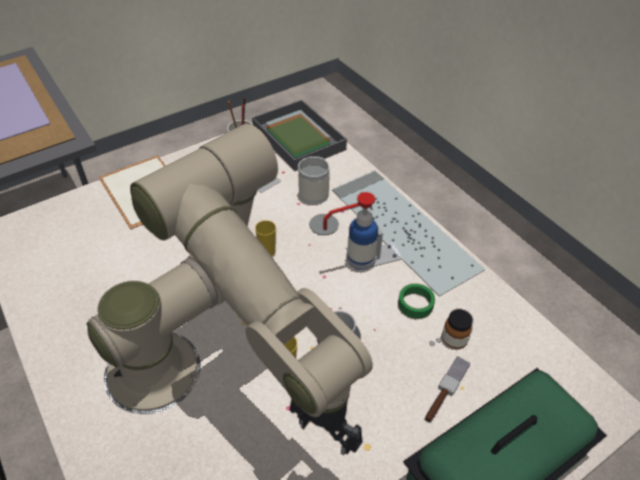

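Top picture: yellow cups at (256,263), (299,310) and (414,328), plus a yellow disc at the right edge, (628,358). The image's left is the robot's left (+y), so the one at (256,263) is the liner. The pot is at (411,260), the pump head at (332,156) and the spout tip near (320,214). Next, an enlarged crop to confirm and measure.

```bash
python3 - <<'E'
from h import *
a=cv2.imread('pics/t0_raw.png')
c=cv2.resize(a[130:340,220:460],None,fx=3.2,fy=2.8*3.2/2.8,interpolation=cv2.INTER_CUBIC)[:600]
hsv=cv2.cvtColor(a,cv2.COLOR_BGR2HSV)
y=((abs(hsv[:,:,0].astype(int)-27)<7)&(hsv[:,:,1]>120)).astype(np.uint8)
n,l,s,ce=cv2.connectedComponentsWithStats(y)
for i in range(1,n):
    if s[i,4]>60: print('yellow',s[i],ce[i],atz('top',*ce[i],80).round())
r=(((hsv[:,:,0]<8)|(hsv[:,:,0]>172))&(hsv[:,:,1]>150)).astype(np.uint8)
n,l,s,ce=cv2.connectedComponentsWithStats(r)
for i in range(1,n):
    if s[i,4]>60: print('red',s[i],ce[i])
cv2.imwrite('pics/c.png',c)
E
```

```text
yellow [241 250  27  27 524] [254.16221374 263.33778626] [452. 196.  80.]
yellow [285 298  26  26 521] [297.2975048 310.5950096] [340.  96.  80.]
yellow [401 317  29  26 569] [415.12302285 329.11599297] [ 292. -177.   80.]
yellow [613 348  27  21 390] [627.63333333 357.85897436] [ 208. -687.   80.]
red [317 144  27  72 665] [328.74887218 167.02556391]
red [ 42 182  28  17  92] [ 54.52173913 189.93478261]
```

View pics/c.png

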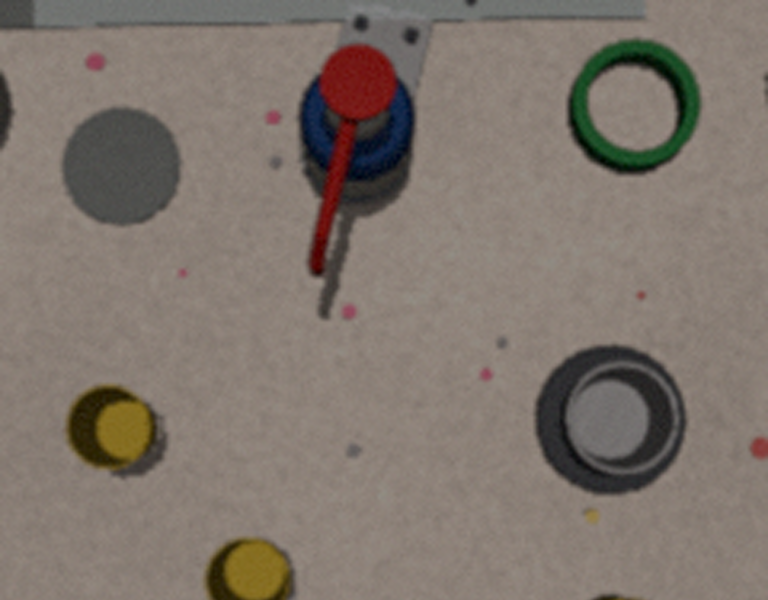

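```bash
cat >> h.py <<'E'
def circ(x,y,z,r): 
    a=np.linspace(0,2*np.pi,60); return np.c_[x+r*np.cos(a),y+r*np.sin(a),0*a+z]
def draw(im,n,X,col):
    p=proj(n,X); return p
def overlay(im,n,crop,s,sets):
    x0,y0,w,h=crop; o=cv2.resize(im[y0:y0+h,x0:x0+w],None,fx=s,fy=s,interpolation=cv2.INTER_CUBIC)
    for X,c in sets:
        p=((proj(n,X)-[x0,y0]+.5)*s).round().astype(np.int32)
        cv2.polylines(o,[p.reshape(-1,1,2)],False,c,1)
    return o
E
python3 - <<'E'
from h import *
f=lambda cx,cy,z:atz('top',220+cx/3.2-.5,130+cy/3.2-.5,z).round(1)
print('liner rim',f(110.5,427,105),'floor',f(124,430.5,2))
print('pot rim',f(626,419,70),'foot',f(611,420,18))
print('pump top',f(358,82,252),'tip',f(317,268,166), 'lid',f(121,166,7),'tape',f(634,105,36))
L=(f(110.5,427,105)+f(124,430.5,2))/2;P=(f(626,419,70)+f(611,420,18))/2;T=f(358,82,252)
t=f(317,268,166);d=(t-T)[:2];print('len',np.hypot(*d));d/=np.hypot(*d);print(d)
S=T[:2]+115*d;print(L,P,S)
G=(0,255,0);M=(255,0,255)
sets=[(circ(*L[:2],105,31),G),(circ(*L[:2],0,25),M),(circ(*P[:2],70,42),G),(circ(*P[:2],18,58),M),(circ(*T[:2],252,25),G),(circ(*S,166,6),G),(circ(*T[:2],0,42),M)]
o1=overlay(cv2.imread('pics/t0_raw.png'),'top',(230,135,210,160),3.6,sets)
o2=overlay(cv2.imread('pics/s0_raw.png'),'side',(230,170,190,100),4,sets)
cv2.imwrite('pics/d.png',np.vstack([cv2.resize(o1,(480,366)),cv2.resize(o2,(480,253))])[:600])
E
```

```text
liner rim [452.1 192.4 105. ] floor [451.3 196.5   2. ]
pot rim [ 451.6 -183.    70. ] foot [ 452.1 -180.    18. ]
pump top [666.   12.2 252. ] tip [556.8  41.7 166. ] lid [658.1 196.5   7. ] tape [ 693.8 -202.4   36. ]
len 113.114499512662
[-0.96539348  0.26079769]
[451.7  194.45  53.5 ] [ 451.85 -181.5    44.  ] [554.97975013  42.19173417]
```

View pics/d.png

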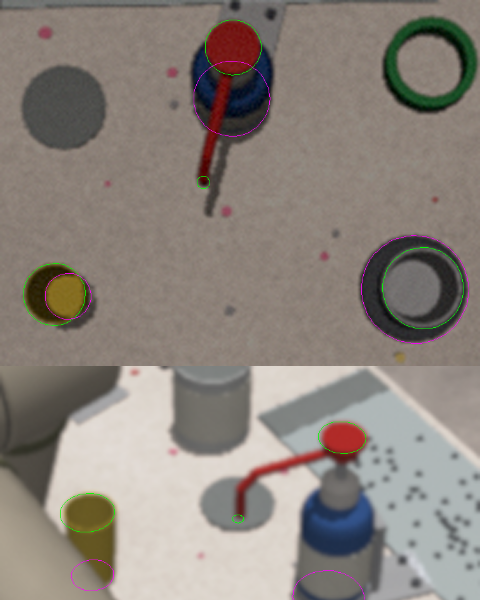

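Overlays match in both views: liner at (452,194), pot at (452,-182), spout tip at (555,42) and pump top at (666,12), with the spout measuring 113 mm against 115 mm given. Moving above the liner.

Emit:
play_rows(motion=[[[-26.7,-24.6,0],[0,0,0]],[[-26.7,-24.6,0],[0,0,0]],[[-26.7,-24.6,0],[0,0,0]],[[-26.7,-24.6,0],[0,0,0]],[[-26.7,-24.6,0],[0,0,0]],[[-26.7,-24.6,0],[0,0,0]],[[-26.7,-24.6,0],[0,0,0]],[[-26.7,-24.6,0],[0,0,0]],[[-26.7,-24.6,0],[0,0,0]],[[-26.7,-24.6,0],[0,0,0]],[[-26.7,-24.6,0],[0,0,0]],[[-26.7,-24.6,0],[0,0,0]],[[-26.7,-24.6,0],[0,0,0]],[[-26.7,-24.6,0],[0,0,0]],[[-26.7,-24.6,0],[0,0,0]],[[-26.7,-24.6,0],[0,0,0]],[[-26.7,-24.6,0],[0,0,0]],[[-26.7,-24.6,0],[0,0,0]],[[-26.7,-24.6,0],[0,0,0]],[[-26.7,-24.6,0],[0,0,0]]], fingers=85, squeeze=20)

```text
time_s: 2.87
eef_pos: [452.7, 195.5, 202.1]
ee_rot: [-0.0, 0.83, -0.558, 0.0]
force: [0.3, -1.3, 0.2]
grip_width: 0.994
```

Emit:
play_rows(motion=[[[1.1,1.2,12],[0,0,0]],[[0,0,20],[0,0,0]],[[0,0,20],[0,0,0]],[[0,0,20],[0,0,0]],[[0,0,20],[0,0,0]],[[0,0,20],[0,0,0]],[[0,0,12],[0,0,0]],[[0,0,8],[0,0,0]],[[0,0,0],[0,0,0]],[[0,0,0],[0,0,0]]])

```text
time_s: 3.7
eef_pos: [452.0, 192.0, 70.4]
ee_rot: [-0.0, 0.83, -0.558, 0.0]
force: [-0.1, -0.9, 0.4]
grip_width: 0.996
```

```bash
python3 - <<'E'
from h import *
a=snap('top','t1');b=snap('side','s1')
o=overlay(a,'top',(200,190,130,100),3.5,[(circ(452,194.5,105,31),(0,255,0))])
o2=overlay(b,'side',(210,160,130,100),3.5,[])
cv2.imwrite('pics/e.png',np.vstack([o,o2])[:700:1][:, :])
E
python3 -c "
import cv2;a=cv2.imread('pics/e.png');cv2.imwrite('pics/e.png',cv2.resize(a,None,fx=.85,fy=.85))"
```

```text
(no output)
```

View pics/e.png

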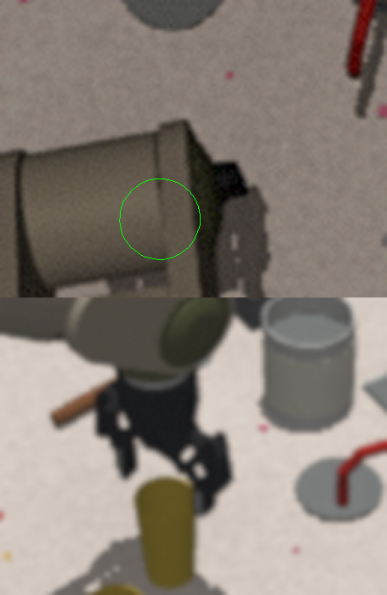

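Side view shows the fingers straddling the cup. Closing.

Emit:
play_rows(motion=[[[-1,-1,1],[0,0,0]],[[0,0,0],[0,0,0]],[[0,0,0],[0,0,0]],[[0,0,0],[0,0,0]],[[0,0,0],[0,0,0]],[[0,0,0],[0,0,0]],[[0,0,0],[0,0,0]],[[0,0,0],[0,0,0]],[[0,0,0],[0,0,0]],[[0,0,0],[0,0,0]]], fingers=45, squeeze=20)

```text
time_s: 4.63
eef_pos: [452.8, 193.6, 69.9]
ee_rot: [-0.001, 0.83, -0.558, 0.0]
force: [-0.3, 1.2, 6.6]
grip_width: 0.687
```

Emit:
play_rows(motion=[[[0,0,-5],[0,0,0]],[[0,0,-10],[0,0,0]],[[0,0,-15],[0,0,0]],[[0,0,-15],[0,0,0]],[[0,0,-15],[0,0,0]],[[0,0,-15],[0,0,0]],[[0,0,-15],[0,0,0]],[[0,0,-15],[0,0,0]],[[0,0,-10],[0,0,0]],[[0,0,-5],[0,0,0]],[[0,0,0],[0,0,0]],[[0,0,0],[0,0,0]]])

```text
time_s: 5.63
eef_pos: [452.1, 193.2, 188.7]
ee_rot: [0.0, 0.83, -0.558, -0.0]
force: [0.3, 0.1, -0.5]
grip_width: 0.685
```

```bash
python3 - <<'E'
from h import *
b=snap('side','s2'); s=ctrl.sense(); print(s['eef_pos'],s['grip_width'],s['force'])
x,y=452.8,194
cv2.imwrite('pics/f.png',overlay(b,'side',(190,110,150,130),4,[(circ(x,y,222,31),(0,255,0)),(circ(x,y,117,25),(255,0,255))]))
E
```

```text
[451.91377221 193.19276557 188.36808461] 0.6879169373496922 [ 0.32040381  0.21294817 -0.6452142 ]
```

View pics/f.png

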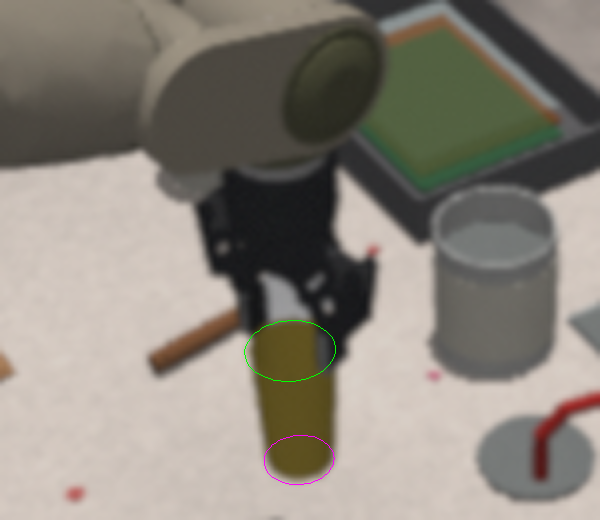

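Liner is held upright, matching the predicted overlay. Carrying it over the pot.

Emit:
play_rows(motion=[[[11.6,4.7,0],[0,0,0]],[[23.2,9.4,0],[0,0,0]],[[23.2,9.4,0],[0,0,0]],[[23.2,9.4,0],[0,0,0]],[[23.2,9.4,0],[0,0,0]],[[23.2,9.4,0],[0,0,0]],[[23.2,9.4,0],[0,0,0]],[[23.2,9.4,0],[0,0,0]],[[23.2,9.4,0],[0,0,0]],[[23.2,9.4,0],[0,0,0]],[[23.2,9.4,0],[0,0,0]],[[23.2,9.4,0],[0,0,0]],[[23.2,9.4,0],[0,0,0]],[[23.2,9.4,0],[0,0,0]],[[23.2,9.4,0],[0,0,0]],[[11.6,4.7,0],[0,0,0]],[[0,0,0],[0,0,0]],[[0,0,0],[0,0,0]],[[0,0,0],[0,0,0]]])

```text
time_s: 7.27
eef_pos: [452.5, -181.2, 188.8]
ee_rot: [-0.0, 0.83, -0.558, -0.0]
force: [-0.6, 0.4, -0.3]
grip_width: 0.69
```

```bash
python3 - <<'E'
from h import *
b=snap('side','s3'); s=ctrl.sense(); print(s['eef_pos'],s['grip_width'],s['force'])
x,y,z=s['eef_pos'];G=(0,255,0);M=(255,0,255)
cv2.imwrite('pics/g.png',overlay(b,'side',(270,220,150,140),4,[(circ(x,y,z+35,31),G),(circ(x,y,z-70,25),M),(circ(452,-181.5,70,42),G),(circ(452,-181.5,18,58),M)]))
E
```

```text
[ 452.60744821 -181.05657538  188.96466801] 0.6875013997980894 [-0.29459329  0.1690077  -0.71459203]
```

View pics/g.png

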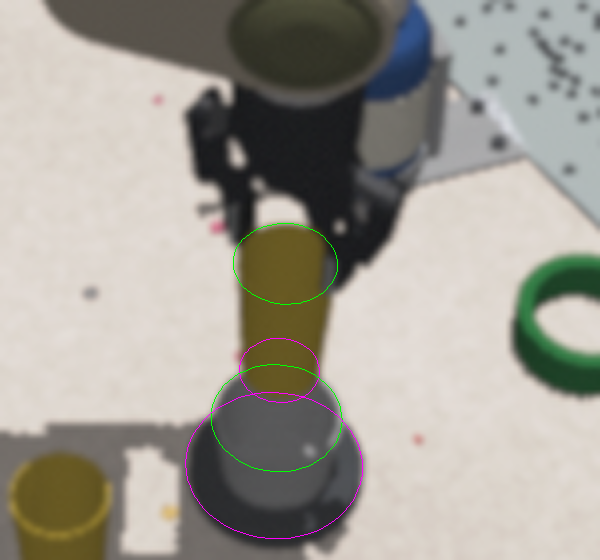

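Emit:
play_rows(motion=[[[0,0,8],[0,0,0]],[[0,0,12],[0,0,0]],[[0,0,12],[0,0,0]],[[0,0,12],[0,0,0]],[[0,0,12],[0,0,0]],[[0,0,12],[0,0,0]],[[0,0,12],[0,0,0]],[[0,0,10],[0,0,0]],[[0,0,7],[0,0,0]],[[0,0,4],[0,0,0]],[[0,0,4],[0,0,0]],[[0,0,3],[0,0,0]],[[0,0,2],[0,0,0]],[[0,0,0],[0,0,0]],[[0,0,0],[0,0,0]]])

```text
time_s: 8.57
eef_pos: [452.7, -182.3, 79.3]
ee_rot: [0.0, 0.83, -0.558, 0.0]
force: [-0.7, -0.4, -0.9]
grip_width: 0.686
```

Emit:
play_rows(motion=[[[0,0,1],[0,0,0]],[[0,0,1],[0,0,0]],[[0,0,1],[0,0,0]],[[0,0,0],[0,0,0]],[[0,0,0],[0,0,0]]])

```text
time_s: 8.98
eef_pos: [452.6, -182.2, 76.1]
ee_rot: [0.0, 0.83, -0.558, -0.0]
force: [-0.8, -0.7, -0.9]
grip_width: 0.682
```

Emit:
play_rows(motion=[[[0,0,0.7],[0,0,0]],[[0,0,0.7],[0,0,0]],[[0,0,0],[0,0,0]],[[0,0,0],[0,0,0]]])

```text
time_s: 9.32
eef_pos: [453.1, -182.2, 75.8]
ee_rot: [-0.0, 0.83, -0.558, 0.001]
force: [-1.7, 2.9, 11.9]
grip_width: 0.687
```

Seated at the expected height (contact felt at 75.8). Releasing.

Emit:
play_rows(motion=[[[0,0,-0.8],[0,0,0]],[[0,0,0],[0,0,0]],[[0,0,0],[0,0,0]],[[0,0,0],[0,0,0]],[[0,0,0],[0,0,0]],[[0,0,0],[0,0,0]],[[0,0,0],[0,0,0]],[[0,0,-5],[0,0,0]],[[0,0,-12],[0,0,0]],[[0,0,-25],[0,0,0]],[[0,0,-30],[0,0,0]],[[0,0,-30],[0,0,0]],[[0,0,-30],[0,0,0]],[[0,0,-30],[0,0,0]]], fingers=80)

```text
time_s: 10.48
eef_pos: [452.3, -182.0, 239.5]
ee_rot: [0.0, 0.83, -0.558, 0.0]
force: [-0.4, -0.5, 0.0]
grip_width: 0.934
```

Emit:
play_rows(motion=[[[18.8,20.1,0],[0,0,0]],[[18.8,20.1,0],[0,0,0]],[[18.8,20.1,0],[0,0,0]],[[18.8,20.1,0],[0,0,0]],[[0,0,0],[0,0,-6.2]],[[0,0,0],[0,0,-6.2]],[[0,0,0],[0,0,-6.2]],[[0,0,0],[0,0,-6.2]],[[0,0,0],[0,0,-6.2]],[[0,0,0],[0,0,-6.2]],[[0,0,0],[0,0,-6]],[[0,0,0],[5.5,0,0]],[[0,0,0],[5.5,0,0]],[[0,0,0],[5.5,0,0]],[[0,0,0],[5.5,0,0]],[[0,0,0],[0,0,0]],[[0,0,0],[0,0,0]]], fingers=55)

```text
time_s: 11.9
eef_pos: [406.0, -282.8, 237.3]
ee_rot: [-0.186, 0.959, -0.211, 0.04]
force: [0.4, -0.0, -0.5]
grip_width: 0.649
```

```bash
python3 - <<'E'
from h import *
from scipy.spatial.transform import Rotation as Ro
s=ctrl.sense(); print(s['eef_pos'],s['grip_width'],Ro.from_quat(np.roll(s['ee_rot'],-1)).as_matrix().round(3).tolist())
G=(0,255,0);M=(255,0,255)
a=snap('top','t4');b=snap('side','s4')
S=[(circ(452,-181.5,111,31),G),(circ(452,-181.5,70,42),G),(circ(452,-181.5,18,58),M)]
o=overlay(a,'top',(350,210,150,90),4,S);o2=overlay(b,'side',(290,250,150,90),4,S)
o2[:, :]=o2
cv2.imwrite('pics/h.png',cv2.resize(np.vstack([o,o2]),None,fx=.8,fy=.8))
E
```

```text
[ 405.95673615 -282.77745694  237.26351078] 0.6488735725130821 [[0.908, -0.389, 0.156], [-0.419, -0.842, 0.339], [-0.001, -0.373, -0.928]]
```

View pics/h.png

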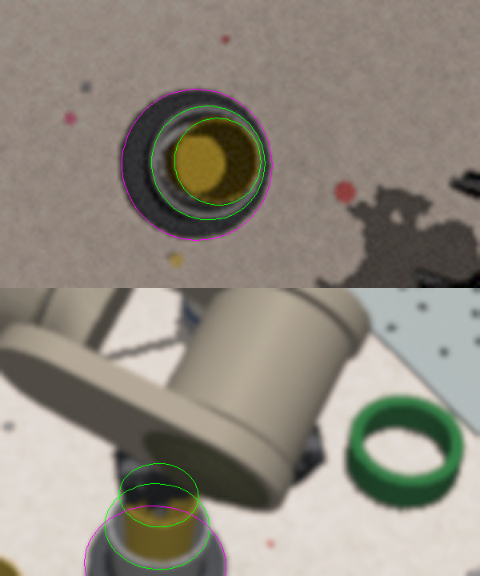

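Liner stands in the pot (overlay rings line up) and the pot has not moved. Lowering behind the foot.

Emit:
play_rows(motion=[[[0,9.2,22.8],[0,0,0]],[[0,9.2,22.8],[0,0,0]],[[0,9.2,22.8],[0,0,0]],[[0,9.2,22.8],[0,0,0]],[[0,9.2,22.8],[0,0,0]],[[0,9.2,22.8],[0,0,0]],[[0,9.2,22.8],[0,0,0]],[[0,9.2,22.8],[0,0,0]],[[0,4.6,11.5],[0,0,0]],[[0,2.5,6],[0,0,0]],[[0,1,2.5],[0,0,0]],[[0,1,2.5],[0,0,0]],[[0,0,0],[0,0,0]],[[0,0,0],[0,0,0]]])

```text
time_s: 13.17
eef_pos: [406.8, -282.3, 17.3]
ee_rot: [-0.186, 0.959, -0.21, 0.041]
force: [0.0, 0.6, 1.1]
grip_width: 0.641
```

```bash
python3 - <<'E'
from h import *
s=ctrl.sense(); print(s['eef_pos'],s['grip_width'],s['force'])
b=snap('side','s5');a=snap('top','t5')
o=overlay(a,'top',(370,220,130,90),4,[]);o2=overlay(b,'side',(280,280,130,90),4,[])
cv2.imwrite('pics/i.png',cv2.resize(np.vstack([o,o2]),None,fx=.83,fy=.83))
E
```

```text
[ 406.79592868 -282.3371567    17.28629785] 0.6407364871804111 [0.02506111 0.64527311 1.11898239]
```

View pics/i.png

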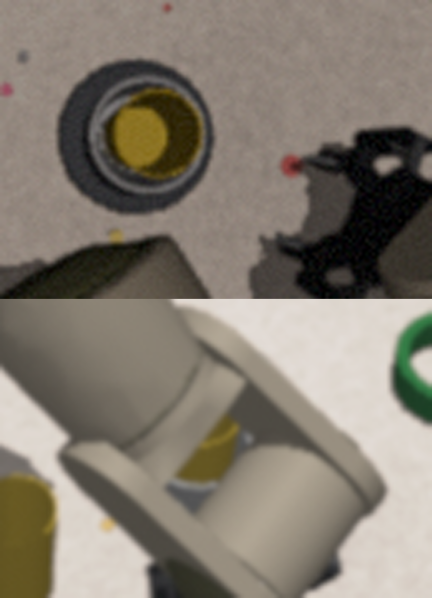

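Emit:
play_rows(motion=[[[0,0.75,1.86],[0,0,0]],[[0,0.75,1.86],[0,0,0]],[[0,0.75,1.86],[0,0,0]],[[0,0.75,1.86],[0,0,0]],[[0,0,0],[0,0,0]]])

```text
time_s: 13.68
eef_pos: [406.3, -281.8, 8.1]
ee_rot: [-0.187, 0.959, -0.21, 0.041]
force: [0.4, -0.1, -0.2]
grip_width: 0.642
```

Emit:
play_rows(motion=[[[0,0.4,0.93],[0,0,0]],[[0,0.4,0.93],[0,0,0]],[[0,0.4,0.93],[0,0,0]],[[0,0.4,0.93],[0,0,0]],[[0,0,0],[0,0,0]],[[0,0,0],[0,0,0]]])

```text
time_s: 14.18
eef_pos: [406.4, -282.1, 4.4]
ee_rot: [-0.186, 0.959, -0.21, 0.041]
force: [-0.3, 0.8, 0.2]
grip_width: 0.64
```

Emit:
play_rows(motion=[[[0,0.4,0.93],[0,0,0]],[[0,0.4,0.93],[0,0,0]],[[0,0.4,0.93],[0,0,0]],[[0,0.4,0.93],[0,0,0]],[[0,0.4,0.93],[0,0,0]],[[0,0,0],[0,0,0]],[[0,0,0],[0,0,0]]])

```text
time_s: 14.77
eef_pos: [406.3, -282.2, -0.7]
ee_rot: [-0.186, 0.959, -0.21, 0.041]
force: [-0.1, -0.3, -0.3]
grip_width: 0.643
```

Emit:
play_rows(motion=[[[0,-9.28,3.73],[0,0,0]],[[0,-9.28,3.73],[0,0,0]],[[0,-9.28,3.73],[0,0,0]],[[0,-5.57,2.24],[0,0,0]],[[0,-2.78,1.12],[0,0,0]],[[0,-2.78,1.12],[0,0,0]],[[0,-2.78,1.12],[0,0,0]],[[0,-2.78,1.12],[0,0,0]],[[0,-2.78,1.12],[0,0,0]],[[0,-2.78,1.12],[0,0,0]],[[0,-2.78,1.12],[0,0,0]],[[0,-2.78,1.12],[0,0,0]],[[0,-2.78,1.12],[0,0,0]],[[0,-2.78,1.12],[0,0,0]],[[0,-2.78,1.12],[0,0,0]],[[0,0,0],[0,0,0]]])

```text
time_s: 16.1
eef_pos: [435.3, -219.0, -0.5]
ee_rot: [-0.187, 0.959, -0.21, 0.041]
force: [0.2, 0.5, 0.4]
grip_width: 0.639
```

```bash
cat >> h.py <<'E'
def findpot(im,x0,y0,name='top'):
    # fit by maximising yellow-mask agreement of liner rim disc (z=111,r=31)
    hsv=cv2.cvtColor(im,cv2.COLOR_BGR2HSV)
    m=((abs(hsv[:,:,0].astype(int)-27)<8)&(hsv[:,:,1]>110)).astype(np.uint8)
    n,l,s,ce=cv2.connectedComponentsWithStats(m)
    p=proj(name,[[x0,y0,90]])[0]
    k=min([i for i in range(1,n) if s[i,4]>150],key=lambda i:np.hypot(*(ce[i]-p)))
    x,y,w,h=s[k,:4]; c=(x+w/2-.5,y+h/2-.5)
    return s[k],atz(name,*c,111).round(1)
E
python3 - <<'E'
from h import *
s=ctrl.sense(); print(s['eef_pos'],s['grip_width'],s['force'])
print('before',findpot(cv2.imread('pics/t5_raw.png'),452,-182))
a=snap('top','t6');b=snap('side','s6')
print(findpot(a,460,-160))
o=overlay(a,'top',(350,200,130,90),4,[]);o2=overlay(b,'side',(280,240,130,90),4,[])
cv2.imwrite('pics/j.png',cv2.resize(np.vstack([o,o2]),None,fx=.83,fy=.83))
E
```

```text
[ 435.31362248 -218.98681469   -0.51067677] 0.6388474269573532 [0.21508897 0.46630955 0.40295073]
before (array([402, 246,  29,  28, 603], dtype=int32), array([ 452.9, -178.2,  111. ]))
(array([402, 246,  29,  28, 600], dtype=int32), array([ 452.9, -178.2,  111. ]))
```

View pics/j.png

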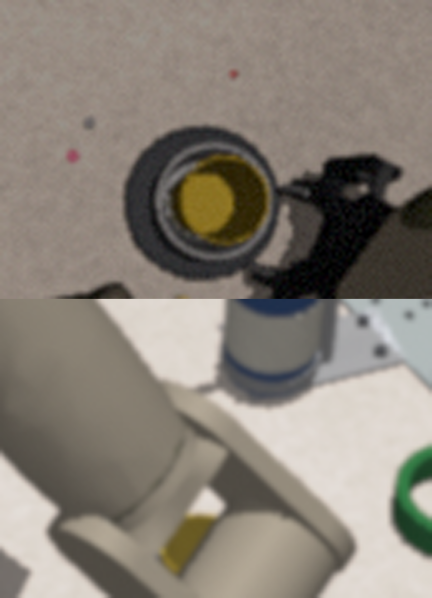

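Emit:
play_rows(motion=[[[0,-2.78,1.12],[0,0,0]],[[0,-2.78,1.12],[0,0,0]],[[0,-2.78,1.12],[0,0,0]],[[0,-2.78,1.12],[0,0,0]],[[0,-2.78,1.12],[0,0,0]],[[0,-2.78,1.12],[0,0,0]],[[0,0,0],[0,0,0]]])

```text
time_s: 16.78
eef_pos: [442.8, -202.7, -0.5]
ee_rot: [-0.186, 0.959, -0.21, 0.041]
force: [-0.5, 0.6, 0.5]
grip_width: 0.642
```

```bash
python3 - <<'E'
from h import *
s=ctrl.sense(); print(s['eef_pos'],s['grip_width'],s['force'])
a=snap('top','t7')
print(findpot(a,460,-165))
E
```

```text
[ 442.82385513 -202.65166463   -0.49159103] 0.6417990587577307 [-0.52262301  0.64472565  0.47568569]
(array([402, 246,  29,  28, 598], dtype=int32), array([ 452.9, -178.2,  111. ]))
```

```bash
python3 - <<'E'
from h import *
a=cv2.imread('pics/t7_raw.png');b=snap('side','s7')
s=ctrl.sense();T=s['eef_pos'];x=np.array([.908,-.419,0]);zt=np.array([.156,.339,-.928])
S=[(circ(452,-181.5,18,58),(255,0,255)),(circ(452,-181.5,0,58),(255,255,0))]
for k in(1,-1):
    c=T+k*34*x; S.append((np.array([c,c-8*zt,c-60*zt]),(0,255,0)))
o=overlay(a,'top',(370,220,100,75),6,S);o2=overlay(b,'side',(280,240,130,95),3,[])
o3=np.zeros((300,800,3),np.uint8);h=overlay(cv2.imread('pics/t0_raw.png'),'top',(370,220,100,75),2,[])
cv2.imwrite('pics/k.png',o)
E
```

```text
(no output)
```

View pics/k.png

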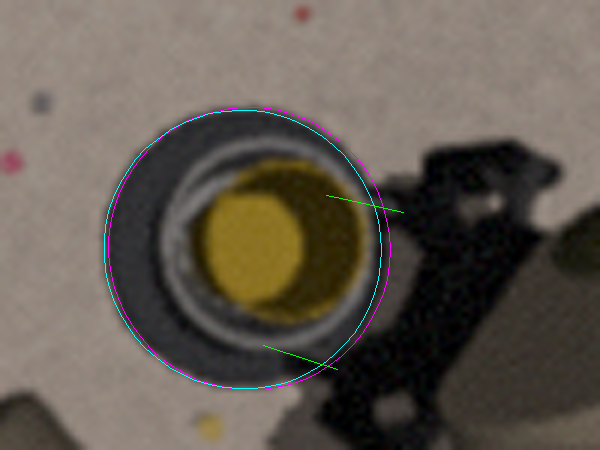

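The fingertips sit on top of the foot: open, they stand farther back than I assumed, and the pot has not moved. Backing off to go lower.

Emit:
play_rows(motion=[[[0,9.28,-3.73],[0,0,0]],[[0,9.28,-3.73],[0,0,0]],[[0,9.28,-3.73],[0,0,0]],[[0,9.28,-3.73],[0,0,0]],[[0,9.28,-3.73],[0,0,0]],[[0,0,0],[0,0,0]],[[0,0.75,1.86],[0,0,0]],[[0,0.75,1.86],[0,0,0]],[[0,0.75,1.86],[0,0,0]],[[0,0.75,1.86],[0,0,0]],[[0,0,0],[0,0,0]]])

```text
time_s: 17.8
eef_pos: [421.7, -248.1, -9.0]
ee_rot: [-0.187, 0.959, -0.21, 0.04]
force: [-0.3, 0.3, 0.2]
grip_width: 0.642
```

Emit:
play_rows(motion=[[[0,0.4,0.93],[0,0,0]],[[0,0.4,0.93],[0,0,0]],[[0,0.4,0.93],[0,0,0]],[[0,0.4,0.93],[0,0,0]],[[0,0,0],[0,0,0]]])

```text
time_s: 18.22
eef_pos: [421.7, -248.6, -12.8]
ee_rot: [-0.187, 0.959, -0.21, 0.041]
force: [-0.5, -0.3, -0.5]
grip_width: 0.64
```

Emit:
play_rows(motion=[[[0,0.4,0.93],[0,0,0]],[[0,0.4,0.93],[0,0,0]],[[0,0.4,0.93],[0,0,0]],[[0,0,0],[0,0,0]]])

```text
time_s: 18.55
eef_pos: [421.7, -248.7, -15.9]
ee_rot: [-0.187, 0.959, -0.21, 0.041]
force: [0.8, -0.5, -1.0]
grip_width: 0.643
```

Emit:
play_rows(motion=[[[0,0.4,0.93],[0,0,0]],[[0,0.4,0.93],[0,0,0]],[[0,0,0],[0,0,0]]])

```text
time_s: 18.8
eef_pos: [421.7, -248.7, -17.9]
ee_rot: [-0.186, 0.959, -0.21, 0.041]
force: [0.4, 0.6, 0.8]
grip_width: 0.646
```

Emit:
play_rows(motion=[[[0,0.4,0.93],[0,0,0]],[[0,0.4,0.93],[0,0,0]],[[0,0,0],[0,0,0]]])

```text
time_s: 19.05
eef_pos: [421.7, -248.8, -19.9]
ee_rot: [-0.186, 0.959, -0.21, 0.041]
force: [-0.4, -0.1, -0.1]
grip_width: 0.645
```

Emit:
play_rows(motion=[[[0,0.4,0.93],[0,0,0]],[[0,0.4,0.93],[0,0,0]],[[0,0,0],[0,0,0]]])

```text
time_s: 19.3
eef_pos: [421.6, -248.8, -21.9]
ee_rot: [-0.186, 0.959, -0.21, 0.041]
force: [0.3, 0.6, -0.3]
grip_width: 0.644
```

```bash
python3 - <<'E'
from h import *
s=ctrl.sense(); print(s['eef_pos'],s['force'])
a=snap('top','t8'); b=snap('side','s8')
print(findpot(a,460,-165))
# darkest pixels ascii around the finger area (top), brightness
g=cv2.cvtColor(a,cv2.COLOR_BGR2GRAY)[235:305:2,395:495:2]
for r in g: print(''.join('#' if v<22 else '+' if v<45 else '-' if v<80 else '.' for v in r))
E
```

```text
[ 421.61205909 -248.84219618  -21.93241217] [ 0.33028157  0.57553329 -0.33139473]
(array([402, 246,  29,  28, 601], dtype=int32), array([ 452.9, -178.2,  111. ]))
..................................................
..................................................
....--++++--......................................
..-+-+++----+-....................................
.++--+--....--+-..................................
---+-...-----.---.................................
+---.-++----.-..-.................................
--+.--..-+++++--.-................................
---....-++++++++..-...............................
-+...-.....-++++-.-..............----+++-.........
+-..-.......+++++-..............########+-........
+..-+.......-++++-.-.........---##+##+##++#.......
+..-+........++++-.-.......-.--+#####++++++.......
+..-+........++++-.-.....--++#####+++--++.........
+-.-+........++++-.-.....-++-+####+----+-.......-+
+-.-+-......-++++..-......-+#######--##+-.....-#+#
++.--+......++++-.-.........--+##########----+#+#+
-#-.---...-++++--.-.........---+#+#########+++++++
-++.-------++--..--........----+##########+-+++#++
--++..-++------.--..........---+#########+----++++
---++-.---+--..-+...........---##########---------
----+++-.....-++............---#########+---------
.-----++++++++-............---+########+--------+-
..+-+#++---+--.............---########+-----------
++++#++-----..............---#########------------
#+++++-----.........---...-##########-------------
+++++-------.........++-+###########+-------------
+++--...-----........+#############+--------------
++--....------........-+###########+--------------
+--.......----.......---+#####+####+-------------.
-..........----.....---+##+#---+####+--------.....
..........------....---#####---+####++------......
...........------...----####++###+---+------.-....
.............----....----+######+---------+-------
.............-----...-----+####++-----++++++------
```

```bash
python3 - <<'E'
from h import *
T=np.array([421.6,-248.8,-21.9]);x=np.array([.908,-.419,0]);zt=np.array([.156,.339,-.928]);y=np.array([-.389,-.842,-.373])
for r in(10,20,25,30,40):
    for k in(34,-34):
        print(r,k,(T+k*x-r*zt).round(),proj('top',[T+k*x-r*zt, T+k*x-r*zt-11*y])[:].round().tolist())
E
```

```text
10 34 [ 451. -266.  -13.] [[443.0, 261.0], [439.0, 259.0]]
10 -34 [ 389. -238.  -13.] [[432.0, 286.0], [429.0, 284.0]]
20 34 [ 449. -270.   -3.] [[445.0, 261.0], [441.0, 260.0]]
20 -34 [ 388. -241.   -3.] [[434.0, 286.0], [431.0, 285.0]]
25 34 [ 449. -272.    1.] [[446.0, 262.0], [442.0, 260.0]]
25 -34 [ 387. -243.    1.] [[435.0, 287.0], [432.0, 285.0]]
30 34 [ 448. -273.    6.] [[447.0, 262.0], [444.0, 260.0]]
30 -34 [ 386. -245.    6.] [[436.0, 287.0], [433.0, 285.0]]
40 34 [ 446. -277.   15.] [[449.0, 262.0], [446.0, 261.0]]
40 -34 [ 384. -248.   15.] [[438.0, 288.0], [435.0, 286.0]]
```

Emit:
play_rows(motion=[[[0,0.4,0.93],[0,0,0]],[[0,0.4,0.93],[0,0,0]],[[0,0,0],[0,0,0]]])

```text
time_s: 19.65
eef_pos: [421.6, -248.9, -24.0]
ee_rot: [-0.186, 0.959, -0.21, 0.041]
force: [0.2, 0.6, -0.7]
grip_width: 0.644
```

Emit:
play_rows(motion=[[[0,0.4,0.93],[0,0,0]],[[0,0.4,0.93],[0,0,0]],[[0,0.4,0.93],[0,0,0]],[[0,0,0],[0,0,0]]])

```text
time_s: 19.98
eef_pos: [421.6, -248.9, -27.0]
ee_rot: [-0.187, 0.959, -0.21, 0.041]
force: [0.4, 0.8, 0.8]
grip_width: 0.644
```

Emit:
play_rows(motion=[[[0,0.4,0.93],[0,0,0]],[[0,0.4,0.93],[0,0,0]],[[0,0,0],[0,0,0]]])

```text
time_s: 20.23
eef_pos: [421.8, -249.1, -28.1]
ee_rot: [-0.187, 0.959, -0.21, 0.041]
force: [-2.6, 1.5, 9.2]
grip_width: 0.643
```

Bench contact felt at last. The body would be tight against the pot at this height, so I'll raise, narrow the opening, tilt to 30° and probe down again.

Emit:
play_rows(motion=[[[0,-4.6,-11.6],[0,0,0]],[[0,-4.6,-11.6],[0,0,0]],[[0,0,0],[4,0,0]],[[0,0,0],[4,0,0]],[[0,0,0],[0,0,0]],[[0,0,0],[0,0,0]],[[0,0,0],[0,0,0]],[[0,0,0],[0,0,0]],[[0,0.5,0.87],[0,0,0]],[[0,0.5,0.87],[0,0,0]],[[0,0.5,0.87],[0,0,0]],[[0,0,0],[0,0,0]]], fingers=25)

```text
time_s: 21.23
eef_pos: [421.6, -249.0, -7.0]
ee_rot: [-0.253, 0.944, -0.206, 0.055]
force: [-0.1, 0.2, 0.1]
grip_width: 0.296
```

Emit:
play_rows(motion=[[[0,0.5,0.87],[0,0,0]],[[0,0.5,0.87],[0,0,0]],[[0,0.5,0.87],[0,0,0]],[[0,0.5,0.87],[0,0,0]],[[0,0,0],[0,0,0]]])

```text
time_s: 21.65
eef_pos: [421.5, -249.1, -11.1]
ee_rot: [-0.253, 0.944, -0.207, 0.055]
force: [0.3, 0.0, 1.1]
grip_width: 0.296
```

Emit:
play_rows(motion=[[[0,0.5,0.87],[0,0,0]],[[0,0.5,0.87],[0,0,0]],[[0,0.5,0.87],[0,0,0]],[[0,0,0],[0,0,0]]])

```text
time_s: 21.98
eef_pos: [421.5, -249.1, -14.1]
ee_rot: [-0.253, 0.944, -0.207, 0.055]
force: [-0.1, 0.4, -0.5]
grip_width: 0.29
```

Emit:
play_rows(motion=[[[0,0.5,0.87],[0,0,0]],[[0,0.5,0.87],[0,0,0]],[[0,0.5,0.87],[0,0,0]],[[0,0,0],[0,0,0]]])

```text
time_s: 22.32
eef_pos: [421.5, -249.1, -17.1]
ee_rot: [-0.253, 0.944, -0.207, 0.055]
force: [-0.6, -0.0, -0.0]
grip_width: 0.289
```

Emit:
play_rows(motion=[[[0,0.5,0.87],[0,0,0]],[[0,0.5,0.87],[0,0,0]],[[0,0.5,0.87],[0,0,0]],[[0,0,0],[0,0,0]]])

```text
time_s: 22.65
eef_pos: [421.5, -249.1, -20.1]
ee_rot: [-0.253, 0.944, -0.207, 0.055]
force: [-0.2, 0.1, -0.8]
grip_width: 0.296
```

```bash
python3 - <<'E'
from h import *
for r in(0,5,10,15,20,25):
    print(r,proj('side',[[452+k*.376,193.2-k*.926,188.7+r] for k in(30,37,44)]).round().tolist())
s=ctrl.sense();T=s['eef_pos'];print(T,s['force'],s['wrist_torque'])
a=snap('top','t9');b=snap('side','s9')
g=cv2.cvtColor(a,cv2.COLOR_BGR2GRAY)[235:305:2,415:495:2]
for r in g: print(''.join('#' if v<22 else '+' if v<45 else '-' if v<80 else '.' for v in r))
u=np.array([.418,.909,0]);zt=u*.5-np.array([0,0,.866])
print([(r,proj('top',[T-r*zt])[0].round().tolist()) for r in(0,10,20,30,40)])
E
```

```text
0 [[271.0, 210.0], [273.0, 211.0], [275.0, 212.0]]
5 [[271.0, 209.0], [273.0, 210.0], [275.0, 211.0]]
10 [[271.0, 208.0], [273.0, 209.0], [275.0, 210.0]]
15 [[271.0, 206.0], [273.0, 207.0], [275.0, 208.0]]
20 [[271.0, 205.0], [273.0, 206.0], [275.0, 207.0]]
25 [[271.0, 204.0], [273.0, 205.0], [275.0, 206.0]]
[ 421.49111851 -249.1004654   -20.11922204] [-0.1794545   0.1160329  -0.76187404] [-0.25572302  0.11908087  0.0399899 ]
........................................
........................................
--......................................
--+-....................................
..--+-..................................
---..--.................................
--.-..-.................................
++++-..-................................
++++++..-...............................
.-++++-.-...............................
..+++++-................................
...++++-.-..................--#+........
...++++-.-...............-+#####+-......
...++++-.-............-+#####+#+++-.....
...++++-.-..........--#######++++-......
..-++++..-.........---#######-+++.......
..++++-.-.....
[... 174 characters left out ...]
################
...---....--........----###############+
++++++-+#++---......---+##+##########++-
#+++++++++-------...---#############++--
++++++++------+--+-++++#############++--
+++++++--.-----####################+----
++++++--...-----+##################+----
+-++--......-----##################-----
+++--........----+##--+###########+-----
+--..........----+##+--###########+-----
--............----+##--+##########+-----
..............-----##+--###########+----
...............----+#+++###########+----
................----+#+###++++#####++---
...............-.----####+------+##+----
[(0, [436.0, 273.0]), (10, [438.0, 273.0]), (20, [441.0, 274.0]), (30, [443.0, 275.0]), (40, [446.0, 276.0])]
```

Emit:
play_rows(motion=[[[0,0.5,0.87],[0,0,0]],[[0,0.5,0.87],[0,0,0]],[[0,0,0],[0,0,0]]])

```text
time_s: 23.0
eef_pos: [421.7, -249.2, -21.6]
ee_rot: [-0.253, 0.944, -0.206, 0.056]
force: [-1.1, -0.8, 5.5]
grip_width: 0.295
```

Emit:
play_rows(motion=[[[0,-1,-1.75],[0,0,0]],[[0,-4.33,2.5],[0,0,0]],[[0,-4.33,2.5],[0,0,0]],[[0,-2.6,1.5],[0,0,0]],[[0,-2.6,1.5],[0,0,0]],[[0,-2.6,1.5],[0,0,0]],[[0,-2.6,1.5],[0,0,0]],[[0,-2.6,1.5],[0,0,0]],[[0,-2.6,1.5],[0,0,0]],[[0,-2.6,1.5],[0,0,0]],[[0,-2.6,1.5],[0,0,0]],[[0,-2.6,1.5],[0,0,0]],[[0,-2.6,1.5],[0,0,0]],[[0,-2.6,1.5],[0,0,0]],[[0,-2.6,1.5],[0,0,0]],[[0,0,0],[0,0,0]]])

```text
time_s: 24.33
eef_pos: [440.9, -206.7, -19.9]
ee_rot: [-0.253, 0.944, -0.206, 0.055]
force: [0.3, -0.1, 0.1]
grip_width: 0.294
```

```bash
python3 - <<'E'
from h import *
s=ctrl.sense(); print(s['eef_pos'],s['grip_width'],s['force'])
a=snap('top','t10')
print(findpot(a,460,-165))
E
```

```text
[ 440.94215183 -206.66983038  -19.88722289] 0.29407622531599 [ 0.33386917 -0.08728555  0.13895315]
(array([394, 242,  29,  29, 594], dtype=int32), array([ 461.3, -160.1,  111. ]))
```

Pot pushed 20 mm along the intended line. Continuing.

Emit:
play_rows(motion=[[[0,-2.6,1.5],[0,0,0]],[[0,-4.33,2.5],[0,0,0]],[[0,-5.2,3],[0,0,0]],[[0,-5.2,3],[0,0,0]],[[0,-5.2,3],[0,0,0]],[[0,-5.2,3],[0,0,0]],[[0,-5.2,3],[0,0,0]],[[0,-5.2,3],[0,0,0]],[[0,-5.2,3],[0,0,0]],[[0,-5.2,3],[0,0,0]],[[0,-5.2,3],[0,0,0]],[[0,-5.2,3],[0,0,0]],[[0,-5.2,3],[0,0,0]],[[0,-5.2,3],[0,0,0]],[[0,-5.2,3],[0,0,0]],[[0,-5.2,3],[0,0,0]],[[0,-4.33,2.5],[0,0,0]],[[0,-2.6,1.5],[0,0,0]],[[0,0,0],[0,0,0]]])

```text
time_s: 25.97
eef_pos: [482.7, -115.6, -19.8]
ee_rot: [-0.253, 0.944, -0.206, 0.055]
force: [1.0, 0.2, 1.0]
grip_width: 0.294
```

```bash
python3 - <<'E'
from h import *
s=ctrl.sense(); print(s['eef_pos'],s['grip_width'],s['force'])
a=snap('top','t11')
print(findpot(a,505,-70))
E
```

```text
[ 482.71741204 -115.64717292  -19.83465092] 0.2938998545120355 [0.99015897 0.15627467 0.99772468]
(array([356, 225,  27,  28, 577], dtype=int32), array([503. , -71.7, 111. ]))
```

Emit:
play_rows(motion=[[[0,-2.6,1.5],[0,0,0]],[[0,-4.33,2.5],[0,0,0]],[[0,-5.2,3],[0,0,0]],[[0,-5.2,3],[0,0,0]],[[0,-5.2,3],[0,0,0]],[[0,-5.2,3],[0,0,0]],[[0,-5.2,3],[0,0,0]],[[0,-5.2,3],[0,0,0]],[[0,-5.2,3],[0,0,0]],[[0,-5.2,3],[0,0,0]],[[0,-5.2,3],[0,0,0]],[[0,-5.2,3],[0,0,0]],[[0,-5.2,3],[0,0,0]],[[0,-5.2,3],[0,0,0]],[[0,-5.2,3],[0,0,0]],[[0,-5.2,3],[0,0,0]],[[0,-4.33,2.5],[0,0,0]],[[0,-2.6,1.5],[0,0,0]],[[0,0,0],[0,0,0]]])

```text
time_s: 27.6
eef_pos: [524.5, -24.8, -19.8]
ee_rot: [-0.253, 0.944, -0.206, 0.055]
force: [0.2, -1.1, 0.6]
grip_width: 0.295
```

```bash
python3 - <<'E'
from h import *
s=ctrl.sense(); print(s['eef_pos'],s['grip_width'],s['force'])
a=snap('top','t12')
hsv=cv2.cvtColor(a,cv2.COLOR_BGR2HSV)
print(findpot(a,545,20))
r=(((hsv[:,:,0]<8)|(hsv[:,:,0]>172))&(hsv[:,:,1]>150)).astype(np.uint8)
n,l,st,ce=cv2.connectedComponentsWithStats(r)
for i in range(1,n):
    if st[i,4]>60: print('red',st[i])
print('pred liner rim',proj('top',circ(545,19,111,31)).min(0),proj('top',circ(545,19,111,31)).max(0))
g=a[190:245,305:375]; h2=hsv[190:245,305:375]
for rr,hh in zip(g,h2): print(''.join('R' if (h[0]<8 or h[0]>172) and h[1]>150 else 'Y' if abs(int(h[0])-27)<8 and h[1]>110 else '#' if int(p.max())<60 else '-' if int(p.max())<100 else '.' for p,h in zip(rr,hh)))
E
```

```text
[524.49175809 -24.79895532 -19.82950062] 0.294959513214832 [ 0.19069026 -1.07511774  0.63945019]
(array([315, 208,  28,  27, 559], dtype=int32), array([544.8,  20.2, 111. ]))
red [316 144  28  72 688]
red [ 43 183  27  17  88]
red [616 418  24  34 659]
pred liner rim [315.48406231 207.47067879] [342.53712406 234.40049034]
..............--RRRRRR################--..............................
..............--RRRRR-###############---..............................
................RRRRR-############-----...............................
................RRRRR###########-----.................................
...............-RRRR----------------..................................
...............RRRRR--------------....................................
...............RRRRR------------......................................
...............RRRR-..--------........................................
...............RRRR...----............................................
..............RRRRR..-----............................................
..............RRRR-..----.........................................
[... 2428 characters left out ...]
##----######------#--###----#######-............---##########
....-#######----################--.-#######-..............--##########
....-########-----############-----########-...............-##########
.....-#########--..----##--------##########-................##########
.....-###########--..-------.---############-..............-##########
......-#############---------###############-----..........-##########
.......-################################----######--.------########Y##
........-##############################-...-##########################
.........-############################-....-##########################
..........--#########################-.....-##########################
```

Emit:
play_rows(motion=[[[0,-2.6,1.5],[0,0,0]],[[0,-2.6,1.5],[0,0,0]],[[0,-2.6,1.5],[0,0,0]],[[0,-2.6,1.5],[0,0,0]],[[0,-2.6,1.5],[0,0,0]],[[0,-2.6,1.5],[0,0,0]],[[0,-2.6,1.5],[0,0,0]],[[0,-2.6,1.5],[0,0,0]],[[0,0,0],[0,0,0]],[[0,0,0],[0,0,0]]])

```text
time_s: 28.48
eef_pos: [534.4, -3.3, -19.8]
ee_rot: [-0.253, 0.944, -0.206, 0.055]
force: [0.5, 0.6, 0.4]
grip_width: 0.291
```

```bash
python3 - <<'E'
from h import *
s=ctrl.sense(); print(s['eef_pos'],s['force'])
a=snap('top','t13');hsv=cv2.cvtColor(a,cv2.COLOR_BGR2HSV)
print(findpot(a,555,42))
for p in((555,42),):
    q=proj('top',circ(*p,111,31));f=proj('top',circ(*p,18,58));print(q.min(0),q.max(0),f.min(0),f.max(0))
g=a[190:240,292:360]; h2=hsv[190:240,292:360]
for rr,hh in zip(g,h2): print(''.join('R' if (h[0]<8 or h[0]>172) and h[1]>150 else 'Y' if abs(int(h[0])-27)<8 and h[1]>110 else '#' if int(p.max())<60 else '-' if int(p.max())<100 else '.' for p,h in zip(rr,hh)))
E
```

```text
[534.41746518  -3.30423848 -19.80648675] [0.51375204 0.64514645 0.42516274]
(array([306, 205,  28,  26, 507], dtype=int32), array([553.2,  40.6, 111. ]))
[305.37671506 203.32262035] [332.41942043 230.22174055] [296.08182705 197.46058836] [343.04505785 244.20263061]
...........................--RRRRRR################--...............
...........................--RRRRR################---...............
.............................RRRRR-#############----................
.............................RRRRR###########-----..................
............................-RRRRR---##----------...................
............................RRRRR---------------....................
............................RRRRR------------.......................
............................RRRR-.---------.........................
........................----RRRR-.-----.............................
.....................---##-RRRRR--###--.............................
...................--#####RRRRRRR#####-.............................
.................--####---RRRRRR#######-............................
......
[... 1915 characters left out ...]
-#########
.......-######----####----YYYYYY---###--.-#######-.........----#####
.......-#######----####----------####--.-########-...........---####
........-#######----####--#####-###-----########-............---##R#
........-########-----###########---.-##########-.............--####
.........-#########--.------------.--###########...............-####
..........-##########--.-.-----..--#############-..............-####
...........#############--------##############-------..........#####
...........-#################################---####---..-----######
............--##############################-..-###-###############R
.............--###########################--...-####################
```

Mouth centre is about (553.5,40.5), 2 mm from the spout tip. Backing off, rising, shutting the fingers and untilting.

Emit:
play_rows(motion=[[[0,4.33,-2.5],[0,0,0]],[[0,8.66,-5],[0,0,0]],[[0,8.66,-5],[0,0,0]],[[0,8.66,-5],[0,0,0]],[[0,8.66,-5],[0,0,0]],[[0,8.66,-5],[0,0,0]],[[0,8.66,-5],[0,0,0]],[[0,4.33,-2.5],[0,0,0]],[[0,-10,-17.3],[0,0,0]],[[0,-14.1,-24.4],[0,0,0]],[[0,-14.1,-24.4],[0,0,0]],[[0,-14.1,-24.4],[0,0,0]],[[0,-14.1,-24.4],[0,0,0]],[[0,-14.1,-24.4],[0,0,0]],[[0,-14.1,-24.4],[0,0,0]],[[0,-14.1,-24.4],[0,0,0]],[[0,-14.1,-24.4],[0,0,0]],[[0,-14.1,-24.4],[0,0,0]],[[0,-14.1,-24.4],[0,0,0]],[[0,-10,-17.3],[0,0,0]]])

```text
time_s: 30.2
eef_pos: [505.2, -67.5, 304.4]
ee_rot: [-0.252, 0.944, -0.206, 0.056]
force: [0.9, -0.4, 0.6]
grip_width: 0.287
```

Emit:
play_rows(motion=[[[0,0,0],[-6,0,0]],[[0,0,0],[-6,0,0]],[[0,0,0],[-6,0,0]],[[0,0,0],[-6,0,0]],[[0,0,0],[-6,0,0]],[[0,0,0],[0,0,0]],[[0,0,0],[0,0,0]]], fingers=0)

```text
time_s: 30.78
eef_pos: [505.3, -66.4, 301.7]
ee_rot: [-0.001, 0.977, -0.213, -0.0]
force: [0.1, 0.0, 0.4]
grip_width: -0.001
```

Emit:
play_rows(motion=[[[14.1,-17.3,0],[0,0,0]],[[14.1,-17.3,0],[0,0,0]],[[14.1,-17.3,0],[0,0,0]],[[14.1,-17.3,0],[0,0,0]],[[14.1,-17.3,0],[0,0,0]],[[14.1,-17.3,0],[0,0,0]],[[14.1,-17.3,0],[0,0,0]],[[14.1,-17.3,0],[0,0,0]],[[0,0,0],[0,0,0]],[[0,0,0],[0,0,0]],[[0,0,0],[0,0,0]]])

```text
time_s: 31.7
eef_pos: [665.0, 10.1, 301.8]
ee_rot: [-0.0, 0.977, -0.214, -0.0]
force: [-1.3, -0.4, 0.3]
grip_width: 0.0
```

```bash
python3 - <<'E'
from h import *
s=ctrl.sense(); T=s['eef_pos'];print(T,s['force'])
b=snap('side','s14')
M=(255,0,255);G=(0,255,0)
cv2.imwrite('pics/l.png',overlay(b,'side',(270,130,150,150),4,[(circ(554,41,111,31),G),(circ(554,41,70,42),G),(circ(554,41,18,58),M),(circ(666,12,252,25),G),(np.array([T,T+[0,0,15],T+[0,0,30]]),M)]))
E
```

```text
[665.0481982   10.09453877 301.81758022] [-1.30310865 -0.43669964  0.25794726]
```

View pics/l.png

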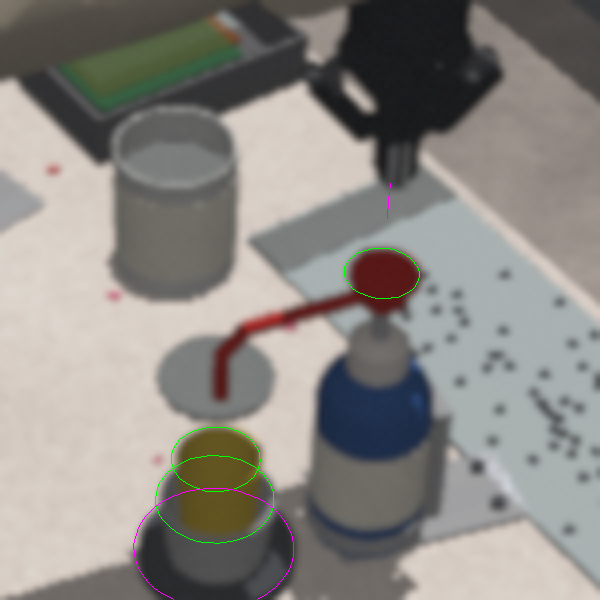

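Liner stands upright in the pot under the spout. The tool sits above the head, with its real tip about 30 mm above the reported TCP. Descending by force.

Emit:
play_rows(motion=[[[-1.7,-1.4,8],[0,0,0]],[[0,0,12],[0,0,0]],[[0,0,12],[0,0,0]],[[0,0,12],[0,0,0]],[[0,0,8],[0,0,0]],[[0,0,6],[0,0,0]],[[0,0,4],[0,0,0]],[[0,0,3],[0,0,0]],[[0,0,3],[0,0,0]],[[0,0,0],[0,0,0]]])

```text
time_s: 32.58
eef_pos: [664.5, 13.4, 233.7]
ee_rot: [-0.0, 0.977, -0.214, -0.0]
force: [0.1, 0.5, -0.2]
grip_width: 0.002
```

Emit:
play_rows(motion=[[[0,0,3],[0,0,0]],[[0,0,3],[0,0,0]],[[0,0,3],[0,0,0]],[[0,0,3],[0,0,0]],[[0,0,0],[0,0,0]]])

```text
time_s: 33.0
eef_pos: [664.6, 13.4, 221.7]
ee_rot: [-0.0, 0.977, -0.214, 0.0]
force: [-1.5, -0.8, 3.8]
grip_width: 0.002
```

Emit:
play_rows(motion=[[[0,0,3],[0,0,0]],[[0,0,3],[0,0,0]],[[0,0,3],[0,0,0]],[[0,0,3],[0,0,0]],[[0,0,3],[0,0,0]],[[0,0,3],[0,0,0]],[[0,0,3],[0,0,0]],[[0,0,3],[0,0,0]],[[0,0,0],[0,0,0]]])

```text
time_s: 33.75
eef_pos: [664.7, 13.4, 198.6]
ee_rot: [-0.0, 0.977, -0.214, 0.001]
force: [-1.7, -1.1, 8.5]
grip_width: -0.0
```

Emit:
play_rows(motion=[[[0,0,1.5],[0,0,0]],[[0,0,1.5],[0,0,0]],[[0,0,1.5],[0,0,0]],[[0,0,1],[0,0,0]],[[0,0,1],[0,0,0]],[[0,0,0],[0,0,0]],[[0,0,0],[0,0,0]]])

```text
time_s: 34.33
eef_pos: [664.7, 13.4, 193.0]
ee_rot: [-0.0, 0.977, -0.214, 0.001]
force: [-3.3, 1.2, 11.1]
grip_width: -0.0
```

Emit:
play_rows(motion=[[[0,0,1],[0,0,0]],[[0,0,1],[0,0,0]],[[0,0,1],[0,0,0]],[[0,0,0],[0,0,0]],[[0,0,0],[0,0,0]],[[0,0,0],[0,0,0]]])

```text
time_s: 34.83
eef_pos: [664.9, 13.3, 192.7]
ee_rot: [0.0, 0.977, -0.214, 0.002]
force: [-8.7, 1.2, 24.2]
grip_width: -0.001
```

At the stop: the force jumped to 24 N with no further travel. Hold, then release.

Emit:
play_rows(motion=[[[0,0,0],[0,0,0]],[[0,0,0],[0,0,0]],[[0,0,0],[0,0,0]],[[0,0,0],[0,0,0]],[[0,0,0],[0,0,0]],[[0,0,0],[0,0,0]],[[0,0,-3],[0,0,0]],[[0,0,-3],[0,0,0]],[[0,0,-4],[0,0,0]],[[0,0,-4],[0,0,0]],[[0,0,-4],[0,0,0]],[[0,0,-4],[0,0,0]],[[0,0,-5],[0,0,0]],[[0,0,-6],[0,0,0]],[[0,0,-12],[0,0,0]],[[0,0,-20],[0,0,0]],[[0,0,-20],[0,0,0]],[[0,0,-20],[0,0,0]],[[0,0,-10],[0,0,0]],[[0,0,0],[0,0,0]]])

```text
time_s: 36.5
eef_pos: [665.2, 13.3, 305.5]
ee_rot: [-0.0, 0.977, -0.214, 0.002]
force: [-0.0, -0.1, 0.1]
grip_width: -0.001
```

```bash
python3 - <<'E'
from h import *
s=ctrl.sense();print(s['eef_pos'],s['force'],s['time_s'])
b=snap('side','s15');c=cv2.imread('pics/s14_raw.png')
def reg(im):
    h=cv2.cvtColor(im,cv2.COLOR_BGR2HSV)[160:290,300:400]
    r=(((h[:,:,0]<8)|(h[:,:,0]>172))&(h[:,:,1]>150)).astype(np.uint8)
    y=((abs(h[:,:,0].astype(int)-27)<8)&(h[:,:,1]>110)).astype(np.uint8)
    out=[]
    for m in(r,y):
        n,l,st,ce=cv2.connectedComponentsWithStats(m);k=1+st[1:,4].argmax();out.append((st[k].tolist(),ce[k].round(1).tolist()))
    return out
print('before',reg(c));print('after',reg(b))
for n in('paint_can','tape','jar','can_lid','brush','spatula'):
    print(n,[[round(d['position'][0]*640),round(d['position'][1]*480)] for d in ctrl.spot_in('side',n)][:1])
E
```

```text
[665.17077229  13.25166346 305.47779458] [-0.01451335 -0.0921118   0.08930289] 36.5
before [([24, 33, 50, 36, 235], [56.3, 43.8]), ([15, 78, 20, 26, 447], [24.2, 90.1])]
after [([24, 33, 50, 36, 235], [56.3, 43.7]), ([15, 78, 20, 26, 446], [24.2, 90.1])]
paint_can [[315, 183]]
tape [[417, 294]]
jar [[456, 328]]
can_lid [[322, 224]]
brush [[450, 382]]
spatula [[260, 186]]
```

```bash
python3 -c "
from rig import ctrl
print(ctrl.finish_job())"
```

```text
the job is handed in; nothing more can be done
None
```

I put the leftmost yellow cup upright in the pot, slid the pot under the spout, pressed the pump head to its stop, held it and let it rise. I handed the job in at about 37 s. My checks agree with the requirements, but the rig gave no verdict.

- **Liner in pot:** It was lowered until contact at the expected height, released, and stood upright in both camera views.
- **Under the spout:** I slid the pot about 246 mm. The mouth of the liner is about 2 mm from the spout tip by the top camera, against the 18 mm allowed.
- **Pump press:** The head travelled about 29–30 mm. At the end the force jumped from 11 N to 24 N with no further travel, so it reached the stop.
- **After release:** In the side view the head and liner are in the same place as before the press. The arm is clear, with no force on it. The networks found every bystander within about 11 pixels of its first place in the side view. I did not measure them more closely.

**What disagreed:** The fingertips sit about 30 mm behind the reported TCP, even when shut, which does not match the description. Because of this, my first push passed over the pot's foot without moving it. I backed off, probed down for the bench and pushed again, and I found the pump head by force.

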